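# Fit the cell and tuck the clock's battery cover under its flap

### The arm

A 7-joint arm with a two-finger parallel gripper is mounted at the origin on the work surface. World frame = base frame: x ahead of the robot, y to its left, z up, the work surface at z = 0. Lengths are in m, angles in rad, forces in N, time in s.
With the tool pointing down it reaches from about 0.425 to 1.025 m from the base axis. Payload 3.6 kg.
Tool frame: the origin (TCP) lies at the very end of the fingers, on their centre line; the grasp point (between the pads) lies 19 mm behind it; z points along the fingers, y is the direction in which the jaws open and shut (so a half turn about z gives the same grasp; the last joint's range is limited). The gripper opens to 85 mm and grips with 20 to 120 N. Pads are 22 mm wide; open, the fingers measure 114 mm over their backs; the gripper's body (76 mm by 85 mm) begins 54 mm behind the grasp point. The pads swing forward as they close: fully open they stand 13 mm farther back than shut.
Start: joints at [-0.093, 0.591, 0.048, 1.609, -0.033, 0.943, -0.034], TCP at [0.725, 0, 0.231] pointing down, gripper open.
Joint ranges: [-2.69, 2.69], [-0.47, 2.24], [-1.27, 1.36], [0.19, 2.51], [-1.53, 4.68], [0.08, 2.07], [-3.09, 3.09]. Speed limits (rad/s): [2.57, 2.57, 3.14, 3.14, 3.14, 3.14, 3.14].

### API

Orientations are given as a rotation vector (axis times angle).
In Python, from station import robot gives the robot as it stands. The module is installed in compiled form; this text tells all that it offers. Calls block until the motion is done:
- robot.goto(position, orientation): joint-space move of the TCP to a pose.
- robot.move_straight(position, velocity=0.15, attitude=None, until_force=None): straight line of the TCP; attitude=None keeps the orientation; velocity is the mean speed in m/s. With until_force (N) it stops when the force on the tool has changed by that much, and returns True; else False.
- robot.movej(angles): joint-space move.
- robot.set_gripper(opening, squeeze=None): finger opening in m; squeeze is the grip in N (None keeps the last); returns when the fingers have stopped.
- robot.wait(seconds).
- robot.inverse_kinematics(position, orientation): joint angles nearest the present ones, or None.
- robot.read_state(): the state.
- robot.camera(name): name is "scene" or "side" or "wrist"; returns the picture (480x640x3 uint8, blue, green, red); there is no depth.
- robot.camera_model(name): a dict with "vfov" (degrees; the focal length in pixels is half the picture's height over the tangent of half this angle, whatever the lens; pixels are square), "cx", "cy" (the principal point, pixels), "cam_to_world" (4x4, takes a point from camera to world coordinates); the wrist camera has in their place "tool_from_camera" (4x4, takes a point from camera to tool coordinates, whose origin is the TCP and whose axes are the flange's). Camera axes: x right, y up, looking along -z (the intrinsics and any distortion apply to the point x, -y, -z); pixel columns grow to the right and rows downward; lengths in m; the calibration is good to about 2 mm. A picture is of the moment at which its call begins: read the wrist's pose just before it. camera_model takes no time and is no camera call.
A pose or a line that the arm cannot do raises robot.IKError and nothing moves.
- robot.sign_off(): hands the job in, once; it reports no verdict.
Trained networks look in the newest picture that a camera, given by its name, has taken for a name from the list of things; names that differ only in an ending like _2 or _b are one class to them, and where a whole thing is asked for, a point or a joint stands for the part that bears it (a point fixed in the world has none). Each returns a list of dicts, best first, with "p" (0 to 1); they miss things now and then, are a little off and sometimes report something else, mostly with a low value. They report only what shows in the picture. A call takes as long as a camera call. They do not tell look-alikes from the thing itself.
- robot.recognise(camera, target): "rect" ([left, top, width, height] in pixels, round what is visible of it).
- robot.masks_of(camera, target): "region" (480x640 bool, what is visible of it) and "rect" ([left, top, width, height] in pixels, round what is visible of it).
The state is a dict: "time": time; "q": joint angles; "dq": joint speeds; "effort": joint torques, N m; "tool_pos": TCP position; "tcp_rot": TCP orientation; "ft_force": force on the tool from outside, world axes, zero at the start; "ft_torque": the same for the moment, N m; "gripper_width": finger opening in m.
Only numpy, scipy, OpenCV 4.12 (cv2) and the standard library are available. Lean on these libraries where they do the work, as an engineer would, in place of code of your own. Each camera call takes 0.05 s, during which the arm holds its last target.

### The job

The desk clock lies on its face with its battery bay open: take the cell that fits the bay (the long one of middle thickness, not the thin one or the short fat one) from the pocket tray, lay it in the bay and let go of it. Then take the battery cover, lay it over the bay, and tuck its plain edge under the hinged flap, all the way to the stop, without lifting the flap and leaving the other things on the desk alone. Finish while holding the cover pressed down flat against its spring: do not let go at the end.

Things in the scene. Friction and masses are not known exactly. Their poses are not given: they have to be found in the camera images.
- clock: White desk clock lying face down, fixed to the desk, 150 (x) x 130 (y) mm; origin at the centre of its underside on the desk, z up. Its flat back (the deck) is 36 mm above the desk. Along the +x end lies the hinged flap; the open bay and the spring pad are on the -x side of it. A fine grey line on either side, 34 mm from the middle, outlines where the cover goes; there are no raised rails.
- seat (a point): Point on the deck, at the height of the deck surface, axes as the clock's: where the cover's origin lies when it is home (cover's x axis along clock x). Then the cover's plain edge, 42 mm in +x from here, touches the stop, an upright face under the flap, and 15 mm of the cover lies under the flap.
- bay (a point): Centre of the bay's floor, 16.5 mm below the deck and 8 mm in -x from the seat point, axes as the clock's. The bay is a rectangular well 20 mm wide (x) and 60 mm long (y), open at the top; the cell lies in it along y, either way round, wholly below the deck.
- flap_edge (a point): Middle of the flap's free edge at its underside, 27 mm in +x from the seat point and 7 mm above the deck. The flap is a white plate 35 mm (x) x 90 mm (y) x 4 mm, lying level; the gap beneath it is 7 mm high and runs 15 mm in to the stop.
- flap (a joint): Angle of the flap in rad: 0 lying flat, grows as its free edge rises (0.1 rad is 3.5 mm at the edge). Hinged along y at 62 mm in +x from the seat point; a weak spring (about 0.6 N at the edge) keeps it down.
- spring_pad (a joint): Travel of the spring pad in m: 0 is up, 0.0045 is pressed flush with the deck (limit 0.0048). A 12 mm round steel pad, 30 mm in -x from the seat point, that stands 4.5 mm proud of the deck and pushes the cover up with 2.3 N at the top of its travel and 5.9 N when flush; a cover resting on it unpressed is too high to pass under the flap.
- cover: Loose white battery cover, 60 g: a plate 84 (x) x 66 (y) x 4 mm with a grip ridge on top, 12 mm thick (x), 44 mm long (y), its top 22 mm above the underside. Origin at the centre of the underside; the ridge's middle is 24 mm in -x from it, so the plain edge that goes under the flap is the far one, at +42 mm x. It starts ridge up on the desk.
- cell_center (a point): Centre of the right cell: a metal cylinder 14.5 mm in diameter and 50 mm long, 23 g, its axis along its own x. It starts lying in one of the tray's three pockets, which one varies, along the tray's y.
- tray: Grey pocket tray fixed to the desk, 150 (x) x 80 (y) x 12 mm; origin at the centre of its underside. Three pockets 18 mm (x) x 56 mm (y), 7 mm deep (floor 5 mm above the desk), at x = -46, 0 and +46 mm; the right cell's top stands 7.5 mm above the tray's top.
- thin_cell_center (a point): Centre of the thin cell (10.5 mm diameter, 44 mm long) in another pocket; leave it.
- short_cell_center (a point): Centre of the short fat cell (17 mm diameter, 34 mm long) in another pocket; leave it.
- eraser: White eraser 50 x 22 x 13 mm lying on the desk; leave it.
- pencil: Wooden pencil 150 x 8 x 8 mm lying on the desk; leave it.
- phone: Black phone 150 x 73 x 8 mm lying flat; leave it.
- mug: White mug, 80 mm across, 90 mm high; leave it.
- mouse: Black computer mouse 100 x 58 x 29 mm; leave it.
- cell: The right cell itself, as told at its centre point; its origin lies on its skin, so go by the centre point.
Mind the look-alikes: they are no part of the job. Leave any blue or red look-alike of the clock alone.

How it is judged:
By the outcome, as a careful person would: the job done as asked, in the order asked, and still so for the second after the job is handed in, while the arm keeps its last pose, push and grip.
It also fails if it takes over 54 s, if anything falls off the work surface, if the arm or the gripper's body presses on something with over 40 N, if the wrist force passes 120 N, or if a joint passes its speed limit or range.

## Working session

There is one attempt and no reset: what is moved stays moved. The work goes in short steps, each a Python script; the robot and the scene stay as the last script left them, time stands still between calls to the robot, and variables do not carry over. Pictures are saved under pics/ and viewed, and the job is handed in when it is done.

```bash
mkdir -p pics; ls
python3 - <<'E'
from station import robot
import cv2,numpy as np
for n in ["scene","side","wrist"]:
    im=robot.camera(n); cv2.imwrite(f"pics/a_{n}.png",im)
    m=robot.camera_model(n); print(n,{k:(np.round(v,4).tolist() if not isinstance(v,str) else v) for k,v in m.items()})
s=robot.read_state(); print(s)
E
```

```text
pics
scene {'vfov': 50.7226, 'cx': 313.2595, 'cy': 234.1431, 'cam_to_world': [[-0.2057, -0.671, 0.7123, 1.1549], [0.9785, -0.1303, 0.1599, 0.1091], [-0.0145, 0.7299, 0.6834, 0.7256], [0.0, 0.0, 0.0, 1.0]]}
side {'vfov': 46.291, 'cx': 317.6386, 'cy': 243.6312, 'cam_to_world': [[-0.9987, 0.0434, -0.0279, 0.42], [-0.0491, -0.6373, 0.7691, 1.0116], [0.0156, 0.7694, 0.6385, 0.9374], [0.0, 0.0, 0.0, 1.0]]}
wrist {'vfov': 67.4474, 'cx': 316.3998, 'cy': 240.5087, 'tool_from_camera': [[-0.0008, 0.9651, 0.2617, 0.0674], [1.0, 0.0012, -0.0015, 0.0004], [-0.0018, 0.2617, -0.9651, -0.142], [0.0, 0.0, 0.0, 1.0]]}
{'time': 0.15, 'q': array([-0.09351026,  0.59189977,  0.04831537,  1.6094844 , -0.03326653,
        0.94268757, -0.03370479]), 'dq': array([-0.00011321, -0.00385659, -0.00100652, -0.00295287, -0.00103975,
       -0.00030596, -0.00087934]), 'effort': array([ 2.83839137e-03, -5.49247491e+01,  1.54947661e+00, -1.98453355e+01,
        9.54968476e-03,  5.72513367e-03,  5.49048636e-06]), 'tool_pos': array([7.24389455e-01, 1.15305335e-05, 2.30426076e-01]), 'tcp_rot': array([-2.22055428e+00, -2.22078061e+00,  1.99197040e-03]), 'ft_force': array([-0.57401436, -0.50487455,  0.0458912 ]), 'ft_torque': array([-0.01272648, -0.08667165,  0.03490477]), 'gripper_width': 0.0852323640180067}
```

View pics/a_scene.png

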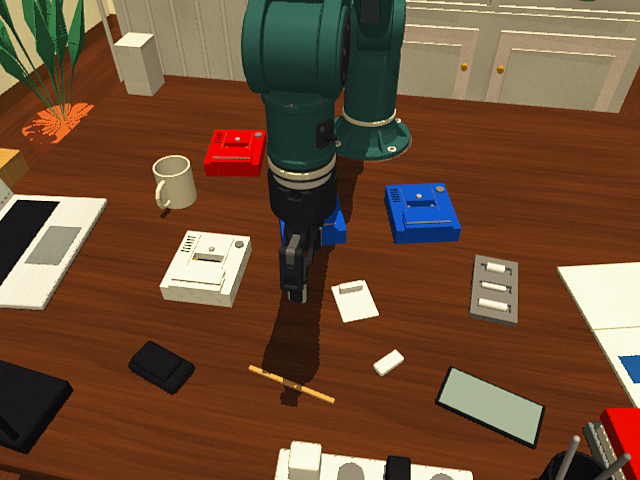

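View pics/a_side.png

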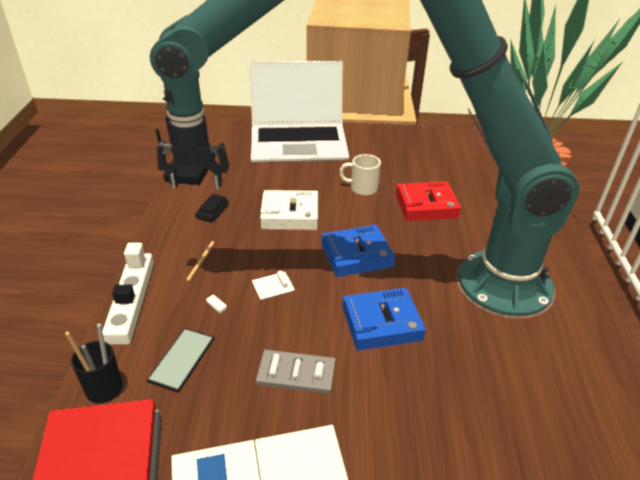

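View pics/a_wrist.png

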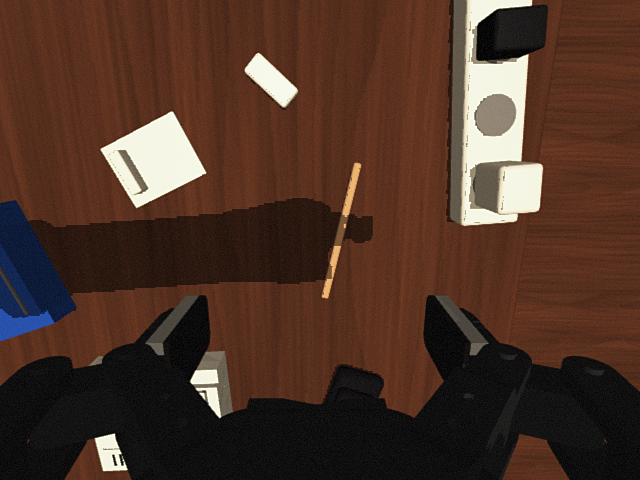

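```bash
cat > h.py <<'E'
from station import robot
import cv2,numpy as np
from scipy.spatial.transform import Rotation as R
def cam(n,st=None):
    m=robot.camera_model(n)
    f=240/np.tan(np.radians(m['vfov'])/2)
    if n=='wrist':
        T=np.eye(4); T[:3,:3]=R.from_rotvec(st['tcp_rot']).as_matrix(); T[:3,3]=st['tool_pos']
        T=T@np.array(m['tool_from_camera'])
    else: T=np.array(m['cam_to_world'])
    return f,m['cx'],m['cy'],T
def ray(c,u,v):
    f,cx,cy,T=c
    d=np.array([(u-cx)/f,-(v-cy)/f,-1.]); return T[:3,3],T[:3,:3]@d
def onz(c,u,v,z):
    o,d=ray(c,u,v); return o+d*(z-o[2])/d[2]
def proj(c,P):
    f,cx,cy,T=c
    p=np.linalg.inv(T)@np.append(P,1); return np.array([cx+f*p[0]/-p[2],cy-f*p[1]/-p[2]])
def snap(name):
    st=robot.read_state(); im=robot.camera('wrist'); cv2.imwrite(f'pics/{name}.png',im)
    np.savez(f'pics/{name}.npz',tool_pos=st['tool_pos'],tcp_rot=st['tcp_rot']); print(name,st['time'],st['tool_pos']); return im
def wc(name): return cam('wrist',dict(np.load(f'pics/{name}.npz')))
def down(psi):
    # tool z down, tool y axis (jaw) along world angle psi
    y=np.array([np.cos(psi),np.sin(psi),0]); z=np.array([0,0,-1.]); x=np.cross(y,z)
    return R.from_matrix(np.c_[x,y,z]).as_rotvec()
E
python3 - <<'E'
from h import *
s=cam('scene');d=cam('side')
for n,a,b,z in [('clock',(208,267),(290,208),.036),('tray',(495,289),(296,370),.012),('cover',(355,300),(273,285),.004),('mug',(174,185),(365,175),.04)]:
    print(n,onz(s,*a,z).round(3),onz(d,*b,z).round(3))
st=robot.read_state()
w=cam('wrist',st)
for p in [(172,112),(206,172),(137,207),(101,149)]: print(onz(w,*p,.004).round(4))
for a in ['scene','side']:
    im=cv2.imread(f'pics/a_{a}.png')
    r=(150,220,110,95) if a=='scene' else (250,180,80,55)
    c=im[r[1]:r[1]+r[3],r[0]:r[0]+r[2]]; c1=cv2.resize(c,(480,int(480*c.shape[0]/c.shape[1])),interpolation=cv2.INTER_CUBIC)
    cv2.imwrite(f'pics/b_{a}.png',c1)
r=(460,245,70,85);im=cv2.imread('pics/a_scene.png');c=im[r[1]:r[1]+r[3],r[0]:r[0]+r[2]];cv2.imwrite('pics/b_tray.png',cv2.resize(c,None,fx=6,fy=6,interpolation=cv2.INTER_CUBIC))
E
```

```text
clock [ 0.562 -0.227  0.036] [ 0.542 -0.221  0.036]
tray [0.492 0.3   0.012] [0.484 0.301 0.012]
cover [0.561 0.051 0.004] [0.559 0.049 0.004]
mug [ 0.343 -0.389  0.04 ] [ 0.336 -0.395  0.04 ]
[0.5854 0.0965 0.004 ]
[0.6136 0.0392 0.004 ]
[0.5393 0.0036 0.004 ]
[0.5112 0.0618 0.004 ]
```

View pics/b_scene.png

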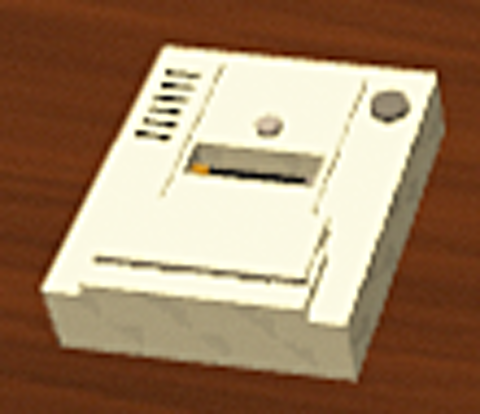

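View pics/b_tray.png

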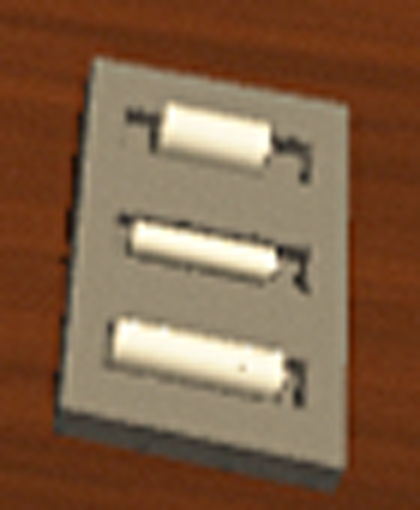

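Run:
```python
from h import *
for psi in (-90,90):
    print(psi,robot.inverse_kinematics([.45,.30,.16],down(np.radians(psi))))
robot.goto([.45,.30,.16],down(np.radians(-90)))
snap('t1')
```

```text
-90 [-0.98056851  0.49479988  0.41986272  2.09623164 -0.34193845  0.61538544
 -1.89418726]
90 [-0.40611498  0.48180862 -0.35472987  2.07133837  0.27570269  0.6325989
  0.62320674]
t1 1.7833 [0.45093661 0.29978779 0.16028358]
```

View pics/t1.png

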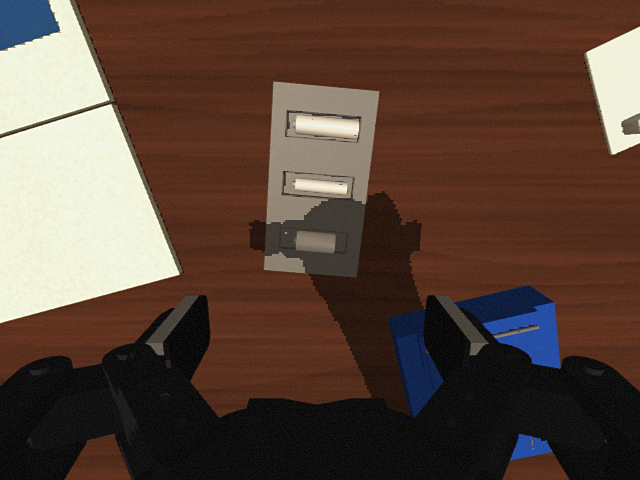

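Run:
```python
from h import *
im=cv2.imread('pics/t1.png')[70:290,250:400]
cv2.imwrite('pics/t1z.png',cv2.resize(im,None,fx=2.7*1,fy=2.7,interpolation=cv2.INTER_CUBIC))
im=cv2.imread('pics/t1.png')[95:155,270:380]
cv2.imwrite('pics/t1c.png',cv2.resize(im,None,fx=7,fy=7,interpolation=cv2.INTER_CUBIC))
w=wc('t1')
P=[onz(w,*p,.012) for p in [(274,82),(379,92),(357,277),(264,269)]]
print(np.round(P,4),np.mean(P,0)); 
for i in range(4): d=P[(i+1)%4]-P[i]; print(np.linalg.norm(d),np.degrees(np.arctan2(d[1],d[0])))
robot.recognise  
for t in ['cell_center']:
    for r in robot.masks_of('wrist',t)[:4]:
        print(t,r['p'],r['rect'])
```

```text
[[0.5622 0.3328 0.012 ]
 [0.5551 0.254  0.012 ]
 [0.407  0.2664 0.012 ]
 [0.4143 0.346  0.012 ]] [0.48465548 0.29977334 0.012     ]
0.07911050082891116 -95.13141018198822
0.14869953644294198 175.22205767097375
0.08000346949414586 84.73598462001709
0.14851154917935078 -5.12192194140381
cell_center 0.61 [292.0, 116.6, 69.0, 22.5]
cell_center 0.53 [265.2, 83.3, 115.6, 193.4]
```

View pics/t1c.png

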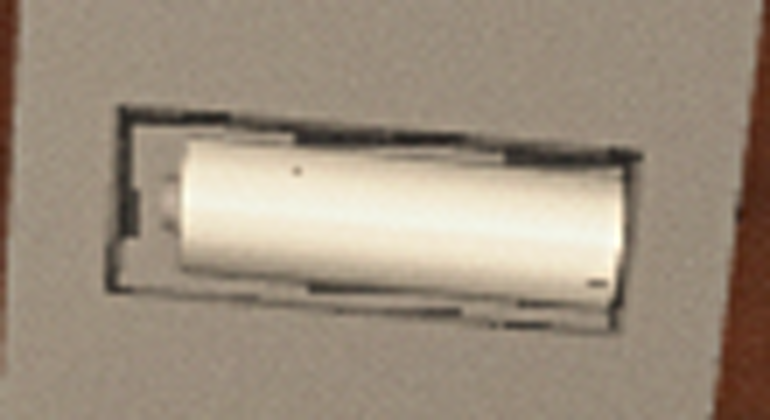

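View pics/t1z.png

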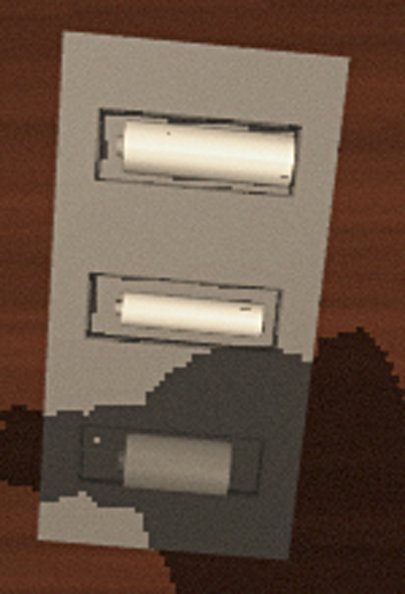

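Run:
```python
from h import *
robot.goto([.50,.265,.16],down(np.radians(-5)))
im=snap('t2')
s=robot.read_state();print(s['tool_pos'],s['tcp_rot'],s['q'])
cv2.imwrite('pics/t2z.png',cv2.resize(im[60:290,180:460],None,fx=2.6,fy=2.6,interpolation=cv2.INTER_CUBIC))
```

```text
t2 3.0083 [0.50000349 0.26484725 0.15992438]
[0.49982169 0.26504899 0.15989115] [-2.31694930e+00 -2.12154154e+00  4.81921093e-04] [-0.55838035  0.48789729 -0.01254136  2.02863774  0.01002128  0.62542752
 -0.66557946]
```

View pics/t2z.png

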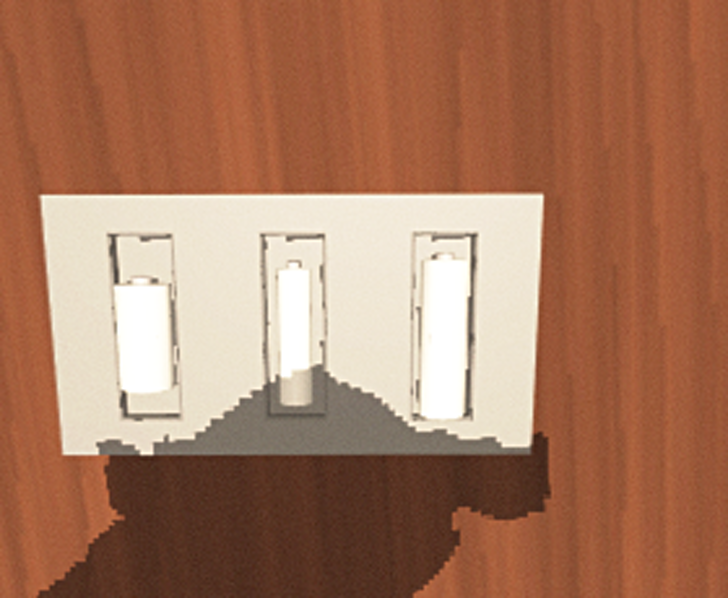

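Run:
```python
from h import *
def pts(n,L,s,o,z): 
    w=wc(n); return np.array([onz(w,p[0]/s+o[0],p[1]/s+o[1],z) for p in L])[:,:2]
A=pts('t1',[(64,31),(350,57),(290,559),(38,541)],2.7,(250,70),.012)
B=pts('t2',[(544,194),(531,455),(63,455),(41,195)],2.6,(180,60),.012)
for Q in (A,B):
    print(Q.round(4).tolist(),Q.mean(0),[ (np.linalg.norm(Q[(i+1)%4]-Q[i]).round(4),np.degrees(np.arctan2(*(Q[(i+1)%4]-Q[i])[::-1])).round(1)) for i in range(4)])
Rm=lambda n:R.from_rotvec(np.load(f'pics/{n}.npz')['tcp_rot']).as_matrix()[:2,:2]
# mean true = A + R1 b = B + R2 b
b=np.linalg.solve(Rm('t1')-Rm('t2'),B.mean(0)-A.mean(0)); print('bias tool xy',b)
c=A.mean(0)+Rm('t1')@b; print('centre',c)
C1=pts('t1',[(390,222)],7,(270,95),.01225)[0]+Rm('t1')@b
C2=pts('t2',[(443,336)],2.6,(180,60),.01225)[0]+Rm('t2')@b
a=np.radians(-5); print(C1,C2,'pocket',c+.046*np.array([np.cos(a),np.sin(a)]))
```

```text
[[0.563, 0.3308], [0.5562, 0.2514], [0.4073, 0.2638], [0.4135, 0.3439]] [0.48500991 0.29747767] [(np.float64(0.0797), np.float64(-94.9)), (np.float64(0.1494), np.float64(175.2)), (np.float64(0.0803), np.float64(85.6)), (np.float64(0.1501), np.float64(-5.0))]
[[0.5635, 0.3332], [0.5564, 0.2534], [0.4073, 0.2668], [0.4144, 0.3463]] [0.48537649 0.29992334] [(np.float64(0.0802), np.float64(-95.1)), (np.float64(0.1497), np.float64(174.9)), (np.float64(0.0798), np.float64(84.9)), (np.float64(0.1497), np.float64(-5.0))]
bias tool xy [-0.00115318 -0.00142256]
centre [0.48385735 0.29890073]
[0.529548   0.29321844] [0.52925104 0.29283083] pocket [0.52968231 0.29489157]
```

Run:
```python
from h import *
o=down(np.radians(-5))
robot.goto([.5294,.2930,.05],o)
robot.set_gripper(.030,20)
r=robot.move_straight([.5294,.2930,.020],velocity=.06)
s=robot.read_state();print(s['time'],s['tool_pos'],s['ft_force'],s['gripper_width'])
r=robot.move_straight([.5294,.2930,.004],velocity=.012,until_force=3)
s=robot.read_state();print(r,s['time'],s['tool_pos'],s['ft_force'],s['gripper_width'])
snap('g1')
```

```text
4.825 [0.52929986 0.29294052 0.01962728] [-0.4653471   0.21486125  0.2628455 ] 0.029585502312764696
True 5.6083 [0.52938197 0.29296802 0.01168079] [-0.06995148 -0.61719725  4.87371545] 0.02981292329616847
g1 5.6083 [0.52938197 0.29296802 0.01168079]
```

View pics/g1.png

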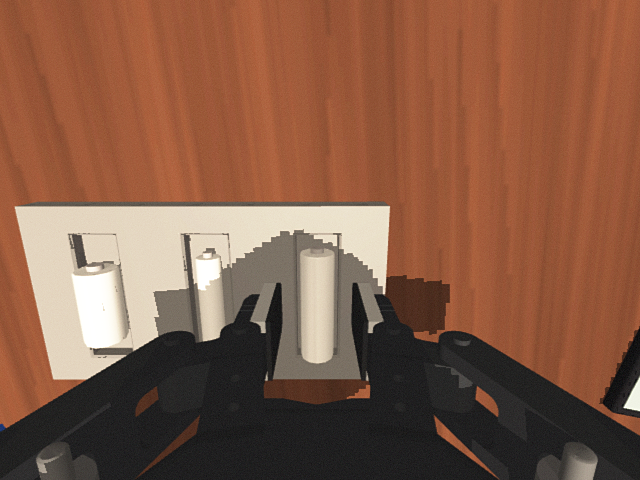

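Run:
```python
from h import *
robot.move_straight([.5294,.2930,.0129],velocity=.02)
s=robot.read_state();print(s['time'],s['tool_pos'],s['ft_force'],s['gripper_width'])
robot.set_gripper(.0,40)
s=robot.read_state();print(s['time'],s['tool_pos'],s['ft_force'],s['gripper_width'])
robot.move_straight([.5294,.2930,.03],velocity=.04)
s=robot.read_state();print(s['time'],s['tool_pos'],s['ft_force'],s['gripper_width'])
snap('g2')
```

```text
5.9083 [0.5293574  0.29297033 0.01276554] [ 0.88533467 -0.55607518  0.12459882] 0.029875252961292034
6.2083 [0.52922104 0.29286715 0.01288392] [-0.72846938 -0.73670364  0.82923822] 0.012115973382820265
6.7833 [0.52952403 0.29312138 0.03028627] [ 0.46384626 -0.31547126 -0.77946403] 0.011851998911983833
g2 6.7833 [0.52952403 0.29312138 0.03028627]
```

View pics/g2.png

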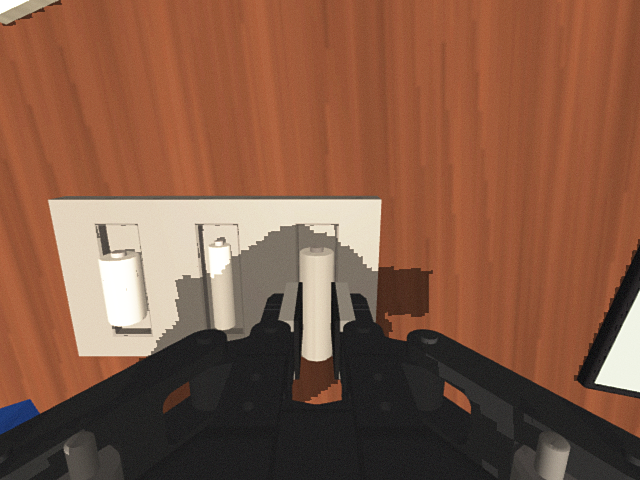

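Run:
```python
from h import *
s=cam('scene')
L=[(165,45),(437,72),(350,325),(45,293)]
P=[onz(s,p[0]/4.364+150,p[1]/4.364+220,.036) for p in L]
print(np.round(P,3)); 
for i in range(4): d=P[(i+1)%4]-P[i]; print(np.linalg.norm(d),np.degrees(np.arctan2(d[1],d[0])))
psi=np.radians(-13)
print(robot.inverse_kinematics([.55,-.264,.16],down(psi)))
robot.move_straight([.5294,.2930,.12],velocity=.2)
robot.goto([.55,-.262,.16],down(psi))
im=snap('c1')
print(robot.read_state()['gripper_width'])
```

```text
[[ 0.473 -0.303  0.036]
 [ 0.467 -0.174  0.036]
 [ 0.617 -0.165  0.036]
 [ 0.625 -0.294  0.036]]
0.12948878949836837 92.91848682667698
0.15094675651081194 3.5720879955677507
0.12983816364685172 -86.41949689943665
0.15244335624557653 -176.5623903380821
[ 0.49994876  0.53970276 -0.17730883  1.92522905  0.14311737  0.68863822
  0.00972157]
c1 9.4417 [ 0.55077689 -0.26009415  0.15982255]
0.011918470487902136
```

View pics/c1.png

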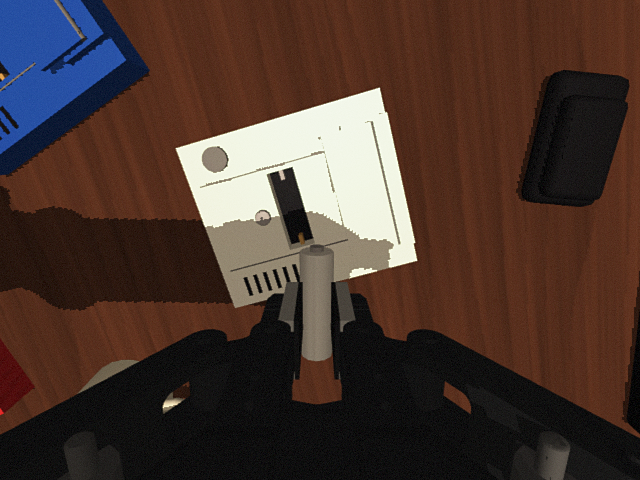

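Run:
```python
from h import *
psi=np.radians(3.3)
robot.goto([.545,-.275,.14],down(psi))
robot.wait(.2)
im=snap('c2')
cv2.imwrite('pics/c1z.png',cv2.resize(cv2.imread('pics/c1.png')[75:315,165:425],None,fx=2.5,fy=2.5,interpolation=cv2.INTER_CUBIC))
cv2.imwrite('pics/c2z.png',cv2.resize(im[60:310,180:460],None,fx=2.4,fy=2.4,interpolation=cv2.INTER_CUBIC))
```

```text
c2 10.0333 [ 0.54593907 -0.27418514  0.1406781 ]
```

View pics/c1z.png

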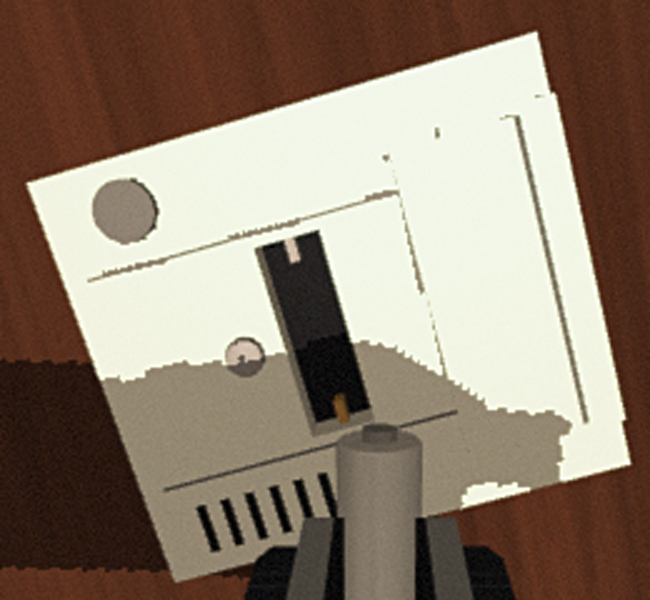

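View pics/c2z.png

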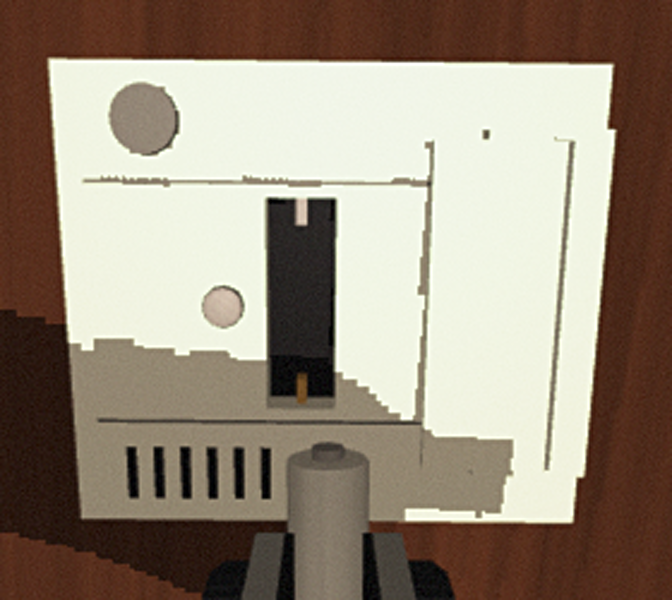

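Run:
```python
from h import *
b=np.array([-.00115,-.00142])
def pts(n,L,s,o,z):
    w=wc(n); Rm=R.from_rotvec(np.load(f'pics/{n}.npz')['tcp_rot']).as_matrix()[:2,:2]
    return np.array([onz(w,p[0]/s+o[0],p[1]/s+o[1],z) for p in L])[:,:2]+Rm@b
ang=lambda d:np.degrees(np.arctan2(d[1],d[0])).round(2)
for n,s,o,D,B,Ln,pad in [('c1',2.5,(165,75),[(27,183),(538,32),(630,464),(175,582)],[(256,247),(320,231),(372,415),(315,436)],[(90,281),(398,192),(165,490),(457,411)],[(245,357)]),
 ('c2',2.4,(180,60),[(48,58),(612,64),(573,523),(81,520)],[(266,198),(337,198),(335,407),(267,407)],[(84,181),(430,184),(98,420),(421,424)],[(223,307)])]:
    d=pts(n,D,s,o,.036);q=pts(n,B,s,o,.036);l=pts(n,Ln,s,o,.036);p=pts(n,pad,s,o,.0405)
    print(n,'deck c',d.mean(0).round(4),[ (np.linalg.norm(d[(i+1)%4]-d[i]).round(4),ang(d[(i+1)%4]-d[i])) for i in range(4)])
    print(' bay',q.mean(0).round(4),[ (np.linalg.norm(q[(i+1)%4]-q[i]).round(4),ang(q[(i+1)%4]-q[i])) for i in range(4)])
    print(' lines',ang(l[1]-l[0]),ang(l[3]-l[2]),'pad',p)
    for th in [3.3]:
        t=np.radians(th);y=np.array([-np.sin(t),np.cos(t)]);print('  y coords lines',(l@y).round(4),'bay',q.mean(0)@y,'deck',d.mean(0)@y,'pad',p@y)
        x=np.array([np.cos(t),np.sin(t)]);print('  x: bay',q.mean(0)@x,'deck',d.mean(0)@x,'pad',p@x)
```

```text
c1 deck c [ 0.5441 -0.2376] [(np.float64(0.15), np.float64(2.66)), (np.float64(0.1296), np.float64(-87.48)), (np.float64(0.1494), np.float64(-177.37)), (np.float64(0.1295), np.float64(92.8))]
 bay [ 0.5364 -0.2376] [(np.float64(0.0193), np.float64(0.85)), (np.float64(0.0574), np.float64(-87.73)), (np.float64(0.0188), np.float64(-172.03)), (np.float64(0.0597), np.float64(92.8))]
 lines 2.81 2.82 pad [[ 0.51462315 -0.23856331]]
  y coords lines [-0.2341 -0.2349 -0.3018 -0.3026] bay -0.26803199972718666 deck -0.26848229459983153 pad [-0.26779151]
  x: bay 0.5217910053265118 deck 0.52950676417864 pad [0.50003715]
c2 deck c [ 0.5439 -0.2377] [(np.float64(0.1495), np.float64(2.7)), (np.float64(0.13), np.float64(-87.05)), (np.float64(0.1499), np.float64(-177.2)), (np.float64(0.1303), np.float64(92.79))]
 bay [ 0.536  -0.2378] [(np.float64(0.0196), np.float64(3.24)), (np.float64(0.0592), np.float64(-87.16)), (np.float64(0.02), np.float64(-176.8)), (np.float64(0.0592), np.float64(92.46))]
 lines 2.76 2.46 pad [[ 0.51429763 -0.23879794]]
  y coords lines [-0.2341 -0.235  -0.3017 -0.3031] bay -0.2682402334189345 deck -0.26865508596224713 pad [-0.26800702]
  x: bay 0.5214512149918811 deck 0.5293015849554759 pad [0.49969866]
```

Run:
```python
from h import *
o=down(np.radians(2.7)); p=[.5361,-.2377]
robot.goto(p+[.07],o)
s=robot.read_state();print(s['time'],s['tool_pos'],s['ft_force'])
r=robot.move_straight(p+[.0372],velocity=.04,until_force=4)
s=robot.read_state();print(r,s['time'],s['tool_pos'],s['ft_force'],s['gripper_width'])
snap('b1')
```

```text
10.5 [ 0.5360884  -0.23704536  0.06974078] [0.63491736 0.09936355 0.55866631]
True 11.3333 [ 0.53551007 -0.23749377  0.03651507] [-0.42067755  0.59407671  4.8888356 ] 0.011786092831377692
b1 11.3333 [ 0.53551007 -0.23749377  0.03651507]
```

View pics/b1.png

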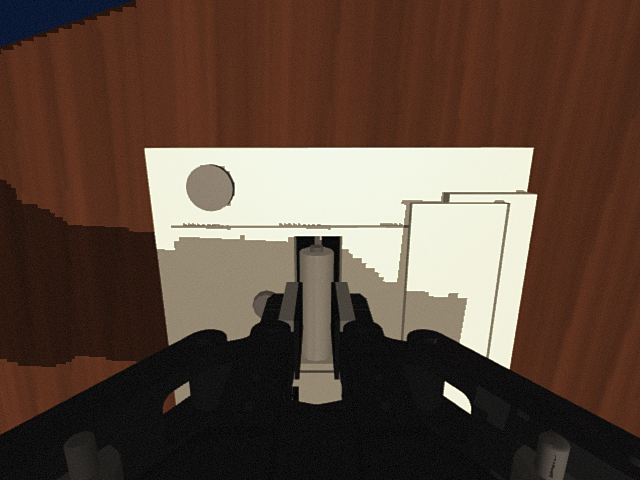

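Run:
```python
from h import *
o=down(np.radians(2.7)); p=[.5361,-.2377]
robot.move_straight(p+[.0375],velocity=.03)
robot.set_gripper(.03)
s=robot.read_state();print(s['time'],s['tool_pos'],s['ft_force'],s['gripper_width'])
robot.move_straight(p+[.10],velocity=.15)
snap('b2')
robot.set_gripper(.05)
```

```text
11.95 [ 0.54112897 -0.23757809  0.03797687] [ 5.48312014 -0.00639985 -2.7388344 ] 0.03004413472781159
b2 12.5167 [ 0.53555789 -0.23759028  0.09956266]
```

View pics/b2.png

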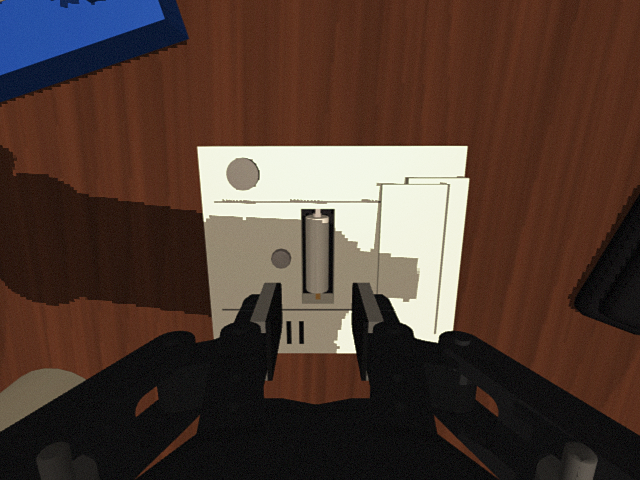

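Run:
```python
from h import *
robot.goto([.584,.005,.14],down(np.radians(25.4)))
robot.wait(.2)
im=snap('k1')
cv2.imwrite('pics/scene2.png',robot.camera('scene')[215:315,150:270])
im2=cv2.imread('pics/scene2.png');cv2.imwrite('pics/scene2.png',cv2.resize(im2,None,fx=5,fy=5,interpolation=cv2.INTER_CUBIC))
cv2.imwrite('pics/k1z.png',cv2.resize(im[90:290,200:440],None,fx=3,fy=3,interpolation=cv2.INTER_CUBIC))
```

```text
k1 14.0833 [0.58369271 0.00232924 0.13962184]
```

View pics/k1.png

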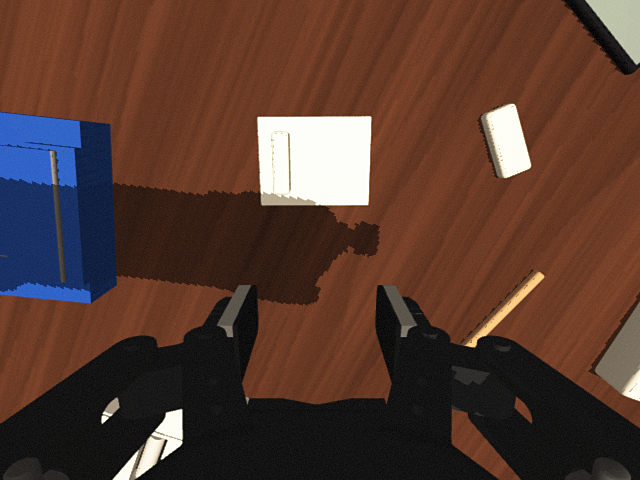

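View pics/k1z.png

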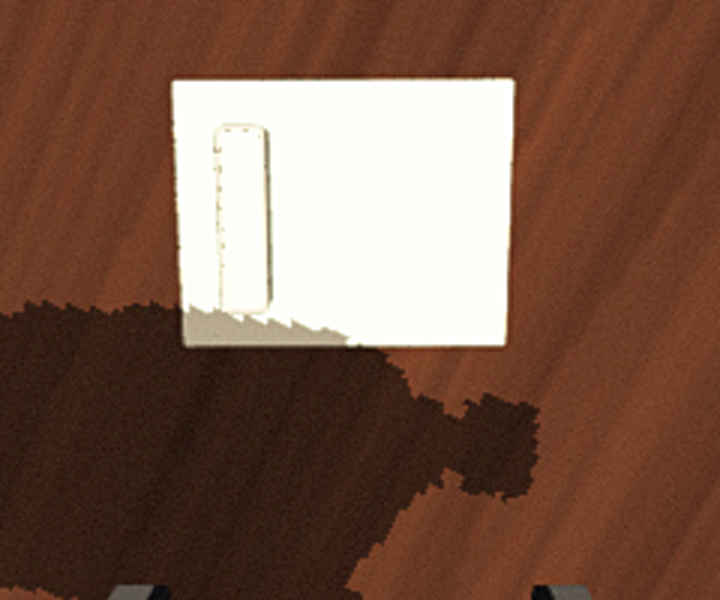

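View pics/scene2.png

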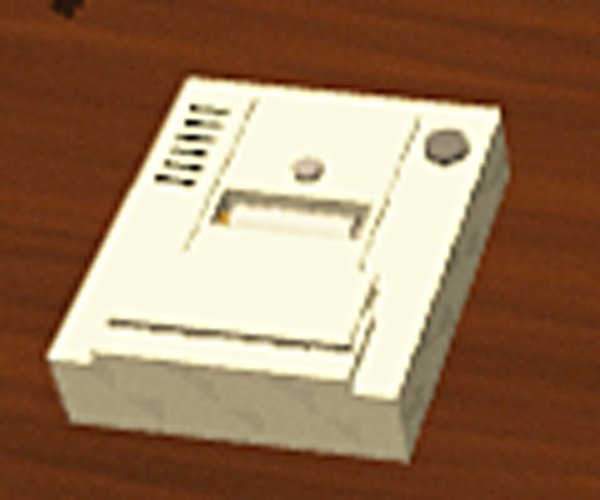

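Run:
```python
from h import *
b=np.array([-.00115,-.00142])
def pts(n,L,s,o,z):
    w=wc(n); Rm=R.from_rotvec(np.load(f'pics/{n}.npz')['tcp_rot']).as_matrix()[:2,:2]
    return np.array([onz(w,p[0]/s+o[0],p[1]/s+o[1],z) for p in L])[:,:2]+Rm@b
ang=lambda d:np.degrees(np.arctan2(d[1],d[0])).round(2)
d=pts('k1',[(172,80),(514,79),(506,346),(184,346)],3,(200,90),.004)
print('cover',d.mean(0),[ (np.linalg.norm(d[(i+1)%4]-d[i]).round(4),ang(d[(i+1)%4]-d[i])) for i in range(4)])
r=pts('k1',[(214,125),(266,125),(268,312),(219,312)],3,(200,90),.022)
print('ridge',r.mean(0),[ (np.linalg.norm(r[(i+1)%4]-r[i]).round(4),ang(r[(i+1)%4]-r[i])) for i in range(4)])
t=np.radians(25.6);c=d.mean(0)-.024*np.array([np.cos(t),np.sin(t)]);print('ridge from cover',c)
print(robot.read_state()['tool_pos'],R.from_rotvec(robot.read_state()['tcp_rot']).as_matrix()[:,1])
```

```text
cover [0.56038436 0.04835622] [(np.float64(0.0834), np.float64(25.29)), (np.float64(0.0657), np.float64(-64.38)), (np.float64(0.0836), np.float64(-154.88)), (np.float64(0.0655), np.float64(115.37))]
ridge [0.53858665 0.03825867] [(np.float64(0.012), np.float64(25.13)), (np.float64(0.0431), np.float64(-65.4)), (np.float64(0.0118), np.float64(-154.88)), (np.float64(0.0431), np.float64(114.83))]
ridge from cover [0.53874038 0.03798616]
[0.58386585 0.00333639 0.13975111] [ 9.04463304e-01  4.26550949e-01 -6.47931393e-04]
```

Run:
```python
from h import *
o=down(np.radians(25.3)); p=[.5386,.0381]
robot.goto(p+[.05],o)
robot.set_gripper(.03,60)
robot.wait(.2)
s=robot.read_state();print(s['time'],s['tool_pos'],s['ft_force'])
r=robot.move_straight(p+[.0015],velocity=.025,until_force=3)
s=robot.read_state();print(r,s['time'],s['tool_pos'],s['ft_force'])
snap('k2')
z=s['tool_pos'][2]
robot.move_straight(p+[.0055],velocity=.02)
robot.set_gripper(0,60)
s=robot.read_state();print(s['time'],s['tool_pos'],s['ft_force'],s['gripper_width'],R.from_rotvec(s['tcp_rot']).as_matrix()[:,1])
snap('k3')
```

```text
15.2167 [0.53893941 0.03792626 0.05033571] [ 0.93644566 -0.80487579  0.10785233]
True 16.9 [0.53857605 0.03812062 0.00363546] [-1.02629433e-03  6.27253121e-01  4.73130289e+00]
k2 16.9 [0.53857605 0.03812062 0.00363546]
17.525 [0.53848153 0.03808158 0.00555138] [-0.44111717 -0.89352475  2.45561483] 0.010479742085670237 [ 0.90405453  0.42741353 -0.00175735]
k3 17.525 [0.53848153 0.03808158 0.00555138]
```

View pics/k2.png

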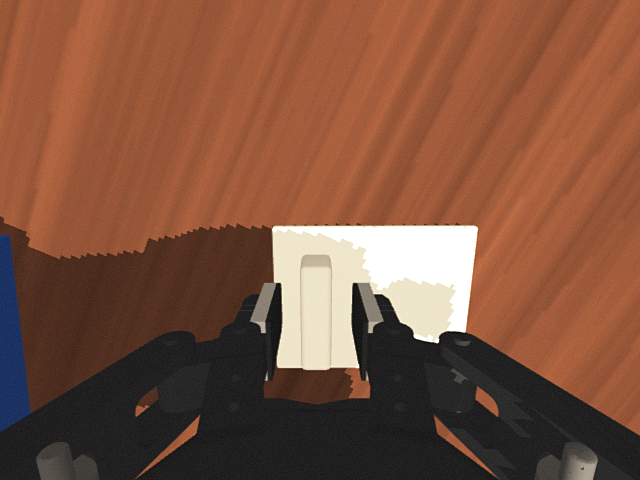

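View pics/k3.png

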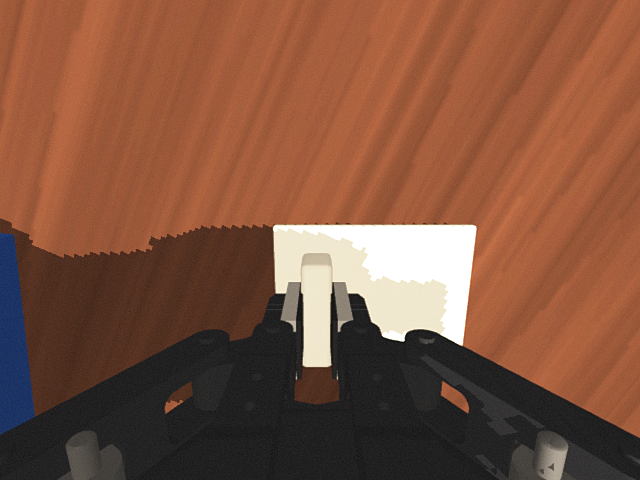

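```bash
cat >> h.py <<'E'
th=np.radians(2.7); ex=np.array([np.cos(th),np.sin(th)]); ey=np.array([-np.sin(th),np.cos(th)])
seat=np.array([.5441,-.2375])
def P(dx,dy,z): # TCP for cover origin at seat+dx,dy
    q=seat+ex*(dx-.024)+ey*dy; return [q[0],q[1],z]
def show():
    s=robot.read_state(); d=s['tool_pos'][:2]-seat; f=s['ft_force']
    print('t%.2f dx %.2f dy %.2f z %.2f mm | F x %.1f y %.1f z %.1f | w %.1f'%(s['time'],(d@ex+.024)*1e3,d@ey*1e3,s['tool_pos'][2]*1e3,f[:2]@ex,f[:2]@ey,f[2],s['gripper_width']*1e3), 'jaw',np.degrees(np.arctan2(*R.from_rotvec(s['tcp_rot']).as_matrix()[[1,0],1])).round(2)); return s
E
python3 - <<'E'
from h import *
o=down(th)
robot.move_straight([.5386,.0381,.09],velocity=.15); show()
robot.goto(P(-.028,0,.09),o); 
robot.move_straight(P(-.028,0,.054),velocity=.08); robot.wait(.3)
show(); im=snap('p1')
cv2.imwrite('pics/p1z.png',cv2.resize(im[130:390,130:560],None,fx=1.8,fy=1.8,interpolation=cv2.INTER_CUBIC))
im=robot.camera('scene')[200:320,140:290]; cv2.imwrite('pics/p1s.png',cv2.resize(im,None,fx=5,fy=5,interpolation=cv2.INTER_CUBIC))
im=robot.camera('side')[160:250,230:350]; cv2.imwrite('pics/p1d.png',cv2.resize(im,None,fx=6,fy=6,interpolation=cv2.INTER_CUBIC))
E
```

```text
t18.29 dx 30.96 dy 275.41 z 89.53 mm | F x 0.2 y 0.5 z -1.4 | w 10.3 jaw 25.3
t20.28 dx -27.78 dy -0.22 z 54.44 mm | F x -0.1 y 0.4 z -1.6 | w 10.7 jaw 2.69
p1 20.2833 [ 0.49239003 -0.24016168  0.05443508]
```

View pics/p1z.png

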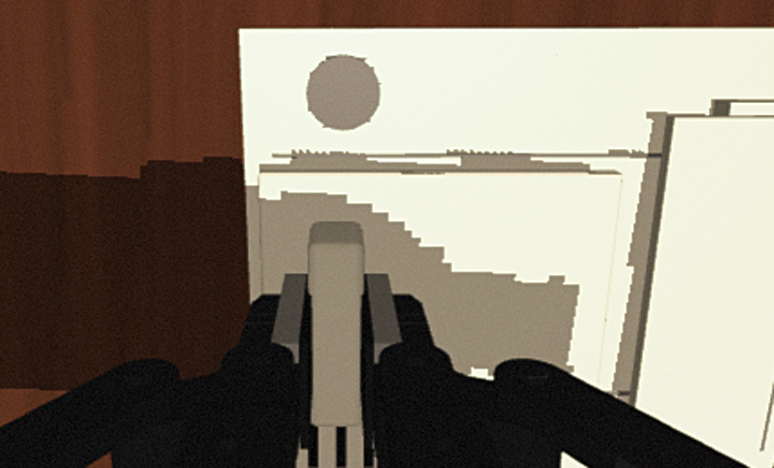

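View pics/p1s.png

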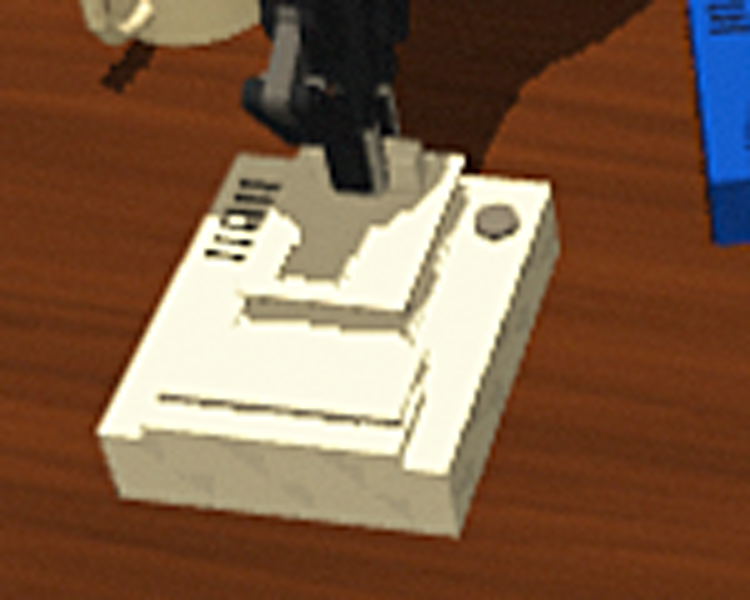

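View pics/p1d.png

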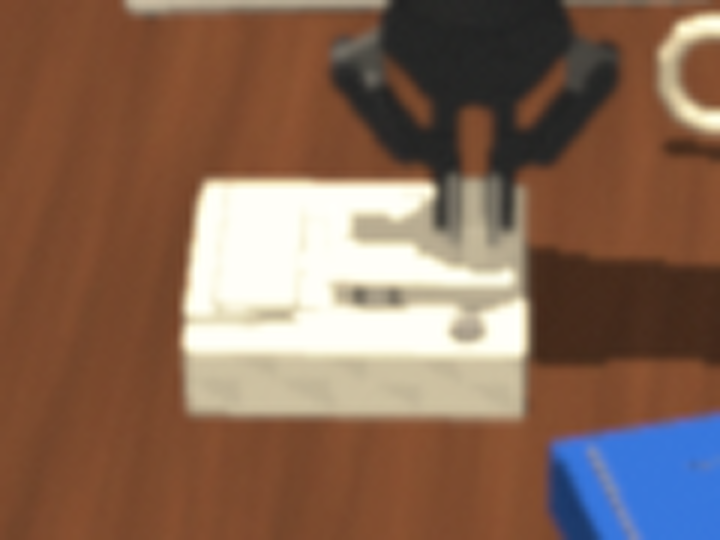

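Run:
```python
from h import *
b=np.array([-.00115,-.00142])
def pt(n,p,z,s=1.8,o=(130,130)):
    w=wc(n); Rm=R.from_rotvec(np.load(f'pics/{n}.npz')['tcp_rot']).as_matrix()[:2,:2]
    q=onz(w,p[0]/s+o[0],p[1]/s+o[1],z)[:2]+Rm@b-seat
    return np.array([q@ex,q@ey])*1e3
for nm,p,z in [('edge+y L',(265,171),.0529),('edge+y R',(615,172),.0529),('line L',(290,155),.036),('line R',(600,156),.036),('+x edge top',(622,180),.0529),('+x edge bot',(614,390),.0529),('-x edge',(260,175),.0529),('flapedge top',(670,118),.047),('flap edge low',(634,400),.047),('deck L',(240,30),.036),('ridge top L',(308,245),.0709),('ridge top R',(362,245),.0709),('ridge +y end',(335,238),.0709)]:
    print(nm,pt('p1',p,z).round(2))
```

```text
edge+y L [-68.49  33.7 ]
edge+y R [11.08 33.34]
line L [-63.91  34.  ]
line R [14.35 33.63]
+x edge top [12.89 31.47]
+x edge bot [ 17.11 -22.53]
-x edge [-69.65  32.77]
flapedge top [25.02 44.79]
flap edge low [ 25.55 -29.14]
deck L [-75.3   64.51]
ridge top L [-58.18  22.22]
ridge top R [-47.11  22.2 ]
ridge +y end [-52.64  23.72]
```

Run:
```python
from h import *
robot.move_straight(P(-.024,-.0005,.047),velocity=.05); show()
robot.move_straight(P(-.024,-.0005,.0425),velocity=.03); robot.wait(.2); show()
im=snap('p2')
cv2.imwrite('pics/p2z.png',cv2.resize(im[130:390,130:560],None,fx=1.8,fy=1.8,interpolation=cv2.INTER_CUBIC))
im=robot.camera('scene')[200:320,140:290]; cv2.imwrite('pics/p2s.png',cv2.resize(im,None,fx=5,fy=5,interpolation=cv2.INTER_CUBIC))
```

```text
t20.74 dx -23.94 dy -0.39 z 46.52 mm | F x 0.6 y -0.9 z -0.9 | w 10.6 jaw 2.71
t21.24 dx -23.81 dy -0.54 z 42.78 mm | F x 0.1 y -0.2 z 4.3 | w 10.3 jaw 2.7
p2 21.2417 [ 0.49636624 -0.24029201  0.04277646]
```

View pics/p2z.png

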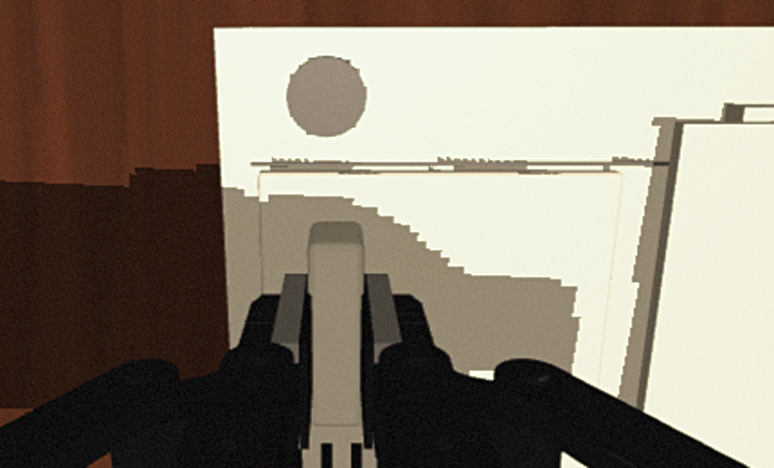

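View pics/p2s.png

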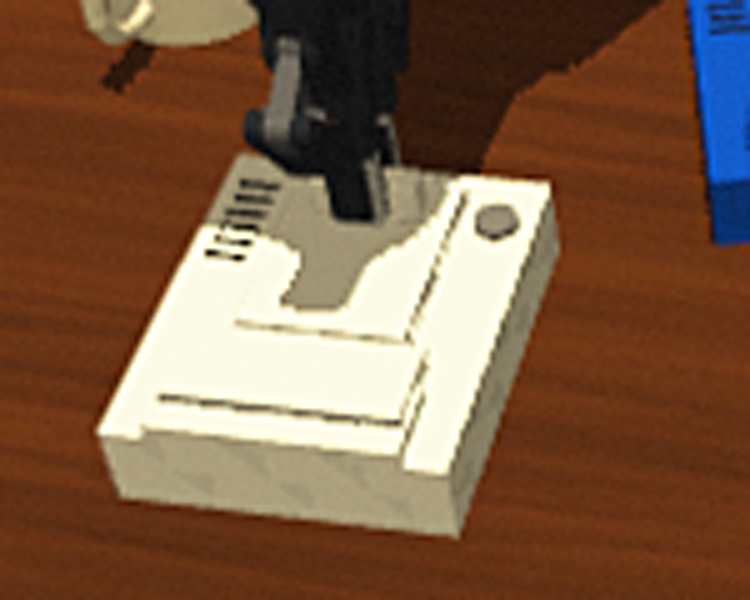

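Run:
```python
from h import *
b=np.array([-.00115,-.00142])
def pt(n,p,z,s=1.8,o=(130,130)):
    w=wc(n); Rm=R.from_rotvec(np.load(f'pics/{n}.npz')['tcp_rot']).as_matrix()[:2,:2]
    q=onz(w,p[0]/s+o[0],p[1]/s+o[1],z)[:2]+Rm@b-seat
    return np.array([q@ex,q@ey])*1e3
for nm,p,z in [('edge+y L',(265,171.5),.0413),('edge+y R',(615,172),.0413),('line L',(260,163),.036),('line R',(650,163),.036),('+x edge top',(622,180),.0413),('flapedge top',(680,125),.047),('deck L',(215,28),.036)]:
    print(nm,pt('p2',p,z).round(2))
im=cv2.imread('pics/p2.png')[210:240,260:500];cv2.imwrite('pics/p2y.png',cv2.resize(im,None,fx=3.3,fy=10,interpolation=cv2.INTER_NEAREST))
```

```text
edge+y L [-64.53  33.27]
edge+y R [15.01 33.05]
line L [-66.22  34.11]
line R [25.35 34.  ]
+x edge top [16.81 31.18]
flapedge top [25.24 44.65]
deck L [-75.26  64.74]
```

View pics/p2y.png

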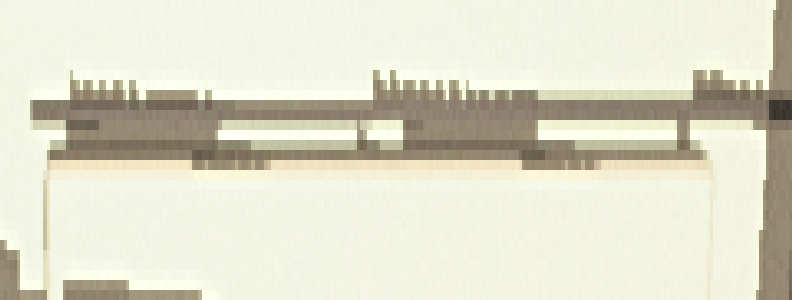

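Run:
```python
from h import *
robot.move_straight(P(-.024,-.0003,.0419),velocity=.03); robot.wait(.1);show()
print(robot.move_straight(P(-.009,-.0003,.0419),velocity=.03,until_force=4)); show()
im=snap('p3')
cv2.imwrite('pics/p3z.png',cv2.resize(im[130:390,130:560],None,fx=1.8,fy=1.8,interpolation=cv2.INTER_CUBIC))
im=robot.camera('scene')[200:320,140:290]; cv2.imwrite('pics/p3s.png',cv2.resize(im,None,fx=5,fy=5,interpolation=cv2.INTER_CUBIC))
```

```text
t21.69 dx -23.82 dy -0.52 z 41.99 mm | F x -0.7 y -0.5 z 4.6 | w 10.3 jaw 2.69
True
t21.96 dx -23.13 dy -0.44 z 41.69 mm | F x -0.1 y 0.2 z 4.5 | w 10.5 jaw 2.65
p3 21.9583 [ 0.49704321 -0.24016164  0.04169495]
```

View pics/p3z.png

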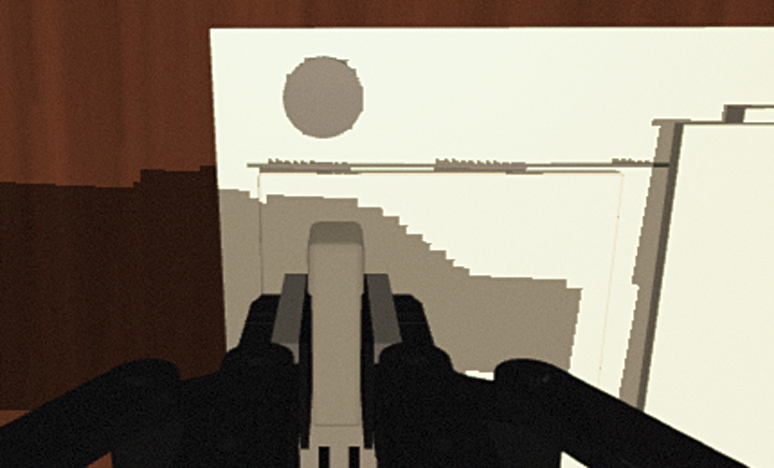

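View pics/p3s.png

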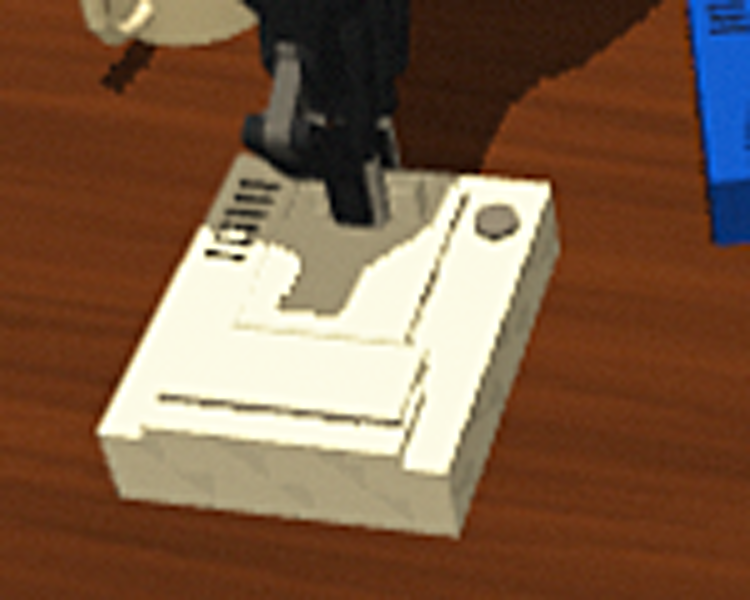

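Run:
```python
from h import *
for d in (-.020,-.016,-.012,-.008):
    robot.move_straight(P(d,-.0003,.0419),velocity=.03); s=show()
    if abs(s['ft_force'][0])>6: break
robot.wait(.1); show()
im=snap('p4')
cv2.imwrite('pics/p4z.png',cv2.resize(im[130:390,130:560],None,fx=1.8,fy=1.8,interpolation=cv2.INTER_CUBIC))
im=robot.camera('scene')[200:320,140:290]; cv2.imwrite('pics/p4s.png',cv2.resize(im,None,fx=5,fy=5,interpolation=cv2.INTER_CUBIC))
```

```text
t22.33 dx -22.08 dy -0.23 z 41.72 mm | F x -2.2 y -0.3 z 6.4 | w 10.4 jaw 2.59
t22.62 dx -20.13 dy -0.15 z 41.68 mm | F x -7.0 y -0.1 z 9.9 | w 10.4 jaw 2.56
t22.72 dx -20.15 dy -0.18 z 41.68 mm | F x -7.2 y -0.8 z 10.1 | w 10.1 jaw 2.56
p4 22.7167 [ 0.50000971 -0.23975449  0.04167928]
```

View pics/p4z.png

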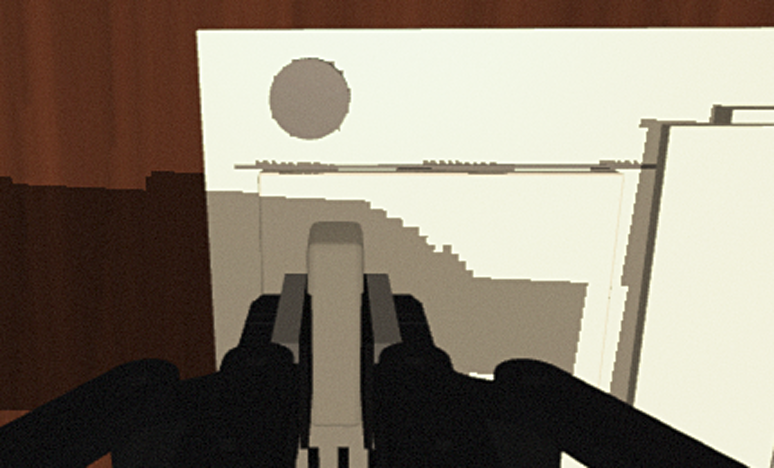

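View pics/p4s.png

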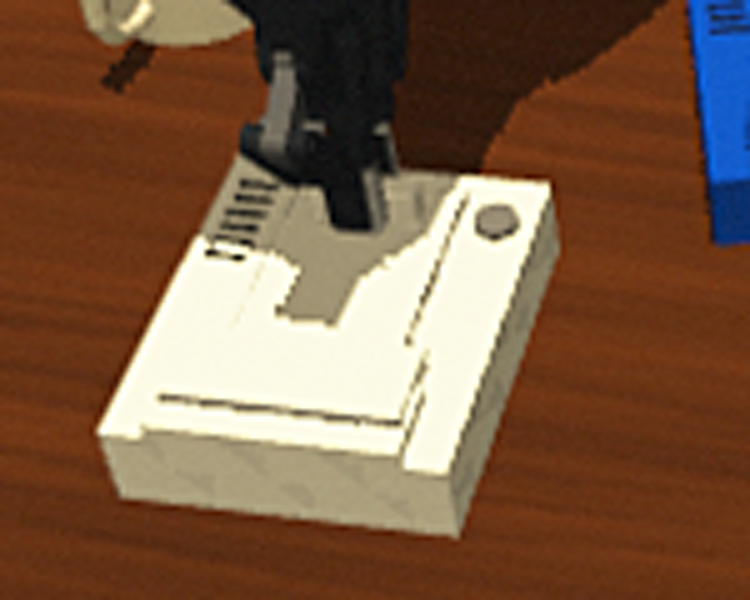

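Run:
```python
from h import *
s=show(); dx=(s['tool_pos'][:2]-seat)@ex+.024
robot.move_straight(P(-.0215,-.0003,.0430),velocity=.03); robot.wait(.1); show()
for d in (-.018,-.0155):
    robot.move_straight(P(d,-.0003,.0430),velocity=.03); s=show()
```

```text
t22.82 dx -20.17 dy -0.14 z 41.67 mm | F x -6.5 y 0.2 z 9.1 | w 10.7 jaw 2.56
t23.25 dx -20.55 dy -0.27 z 43.05 mm | F x 2.1 y -0.2 z 3.6 | w 10.6 jaw 2.66
t23.52 dx -19.54 dy -0.17 z 42.59 mm | F x -2.0 y 0.6 z 4.8 | w 10.8 jaw 2.61
t23.77 dx -16.50 dy -0.18 z 42.74 mm | F x -3.7 y -0.2 z 4.8 | w 10.4 jaw 2.62
```

Run:
```python
from h import *
for d in (-.012,-.009):
    robot.move_straight(P(d,-.0003,.0428),velocity=.03); s=show()
im=snap('p5')
cv2.imwrite('pics/p5z.png',cv2.resize(im[130:390,130:560],None,fx=1.8,fy=1.8,interpolation=cv2.INTER_CUBIC))
im=robot.camera('scene')[200:320,140:290]; cv2.imwrite('pics/p5s.png',cv2.resize(im,None,fx=5,fy=5,interpolation=cv2.INTER_CUBIC))
```

```text
t24.03 dx -11.57 dy -0.23 z 42.79 mm | F x -2.9 y 0.6 z 4.3 | w 10.7 jaw 2.65
t24.28 dx -8.29 dy -0.29 z 42.87 mm | F x -2.1 y -0.3 z 3.9 | w 10.5 jaw 2.65
p5 24.2833 [ 0.51185583 -0.23930917  0.042871  ]
```

View pics/p5z.png

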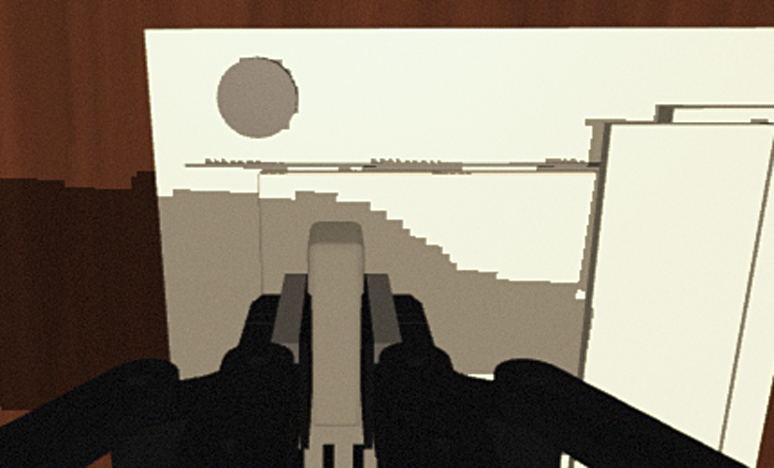

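View pics/p5s.png

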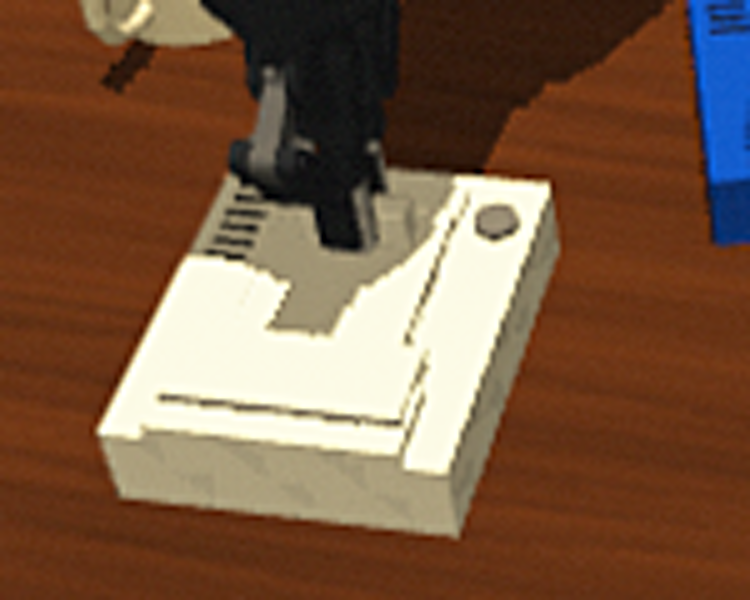

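Run:
```python
from h import *
for d in (-.005,-.0025,-.001,0,.001,.002,.003,.004,.005):
    robot.move_straight(P(d,-.0002,.0428),velocity=.025); s=show()
    if s['ft_force'][:2]@ex<-5.5: break
```

```text
t24.69 dx -4.52 dy -0.22 z 42.85 mm | F x -2.3 y -1.0 z 4.6 | w 10.4 jaw 2.64
t24.94 dx -2.21 dy -0.22 z 42.81 mm | F x -2.6 y 0.1 z 4.7 | w 10.5 jaw 2.64
t25.19 dx -0.97 dy -0.18 z 42.77 mm | F x -2.9 y 0.5 z 4.1 | w 10.5 jaw 2.64
t25.44 dx -0.00 dy -0.20 z 42.79 mm | F x -3.1 y 0.5 z 3.0 | w 10.4 jaw 2.64
t25.69 dx 0.15 dy -0.21 z 42.71 mm | F x -4.8 y 0.2 z 4.8 | w 10.6 jaw 2.63
t25.94 dx 0.14 dy -0.19 z 42.57 mm | F x -6.2 y 0.0 z 5.2 | w 10.3 jaw 2.62
```

Run:
```python
from h import *
for x,z in ((.002,.0420),(.002,.0414),(.002,.0408),(.0025,.0402),(.0025,.0396)):
    robot.move_straight(P(x,-.0002,z),velocity=.02); s=show()
robot.wait(.2); show()
im=snap('p6')
cv2.imwrite('pics/p6z.png',cv2.resize(im[130:390,130:560],None,fx=1.8,fy=1.8,interpolation=cv2.INTER_CUBIC))
im=robot.camera('scene')[200:320,140:290]; cv2.imwrite('pics/p6s.png',cv2.resize(im,None,fx=5,fy=5,interpolation=cv2.INTER_CUBIC))
im=robot.camera('side')[160:250,230:350]; cv2.imwrite('pics/p6d.png',cv2.resize(im,None,fx=6,fy=6,interpolation=cv2.INTER_CUBIC))
```

```text
t26.19 dx 0.16 dy -0.19 z 41.96 mm | F x -5.5 y 0.6 z 7.0 | w 10.7 jaw 2.62
t26.44 dx 0.06 dy -0.19 z 41.67 mm | F x -6.5 y 0.3 z 9.6 | w 10.4 jaw 2.61
t26.69 dx 0.05 dy -0.21 z 41.54 mm | F x -7.9 y 1.2 z 13.6 | w 10.1 jaw 2.61
t26.94 dx 0.08 dy -0.20 z 41.54 mm | F x -9.8 y 2.0 z 19.1 | w 10.7 jaw 2.6
t27.19 dx 0.11 dy -0.18 z 41.53 mm | F x -10.7 y 1.3 z 23.6 | w 10.5 jaw 2.61
t27.39 dx 0.07 dy -0.19 z 41.53 mm | F x -10.2 y 2.7 z 24.4 | w 10.6 jaw 2.6
p6 27.3917 [ 0.52021007 -0.23881865  0.04152831]
```

View pics/p6z.png

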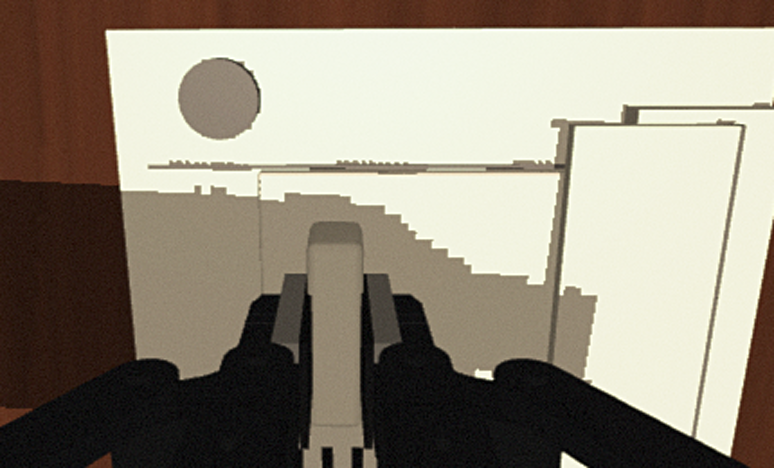

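View pics/p6s.png

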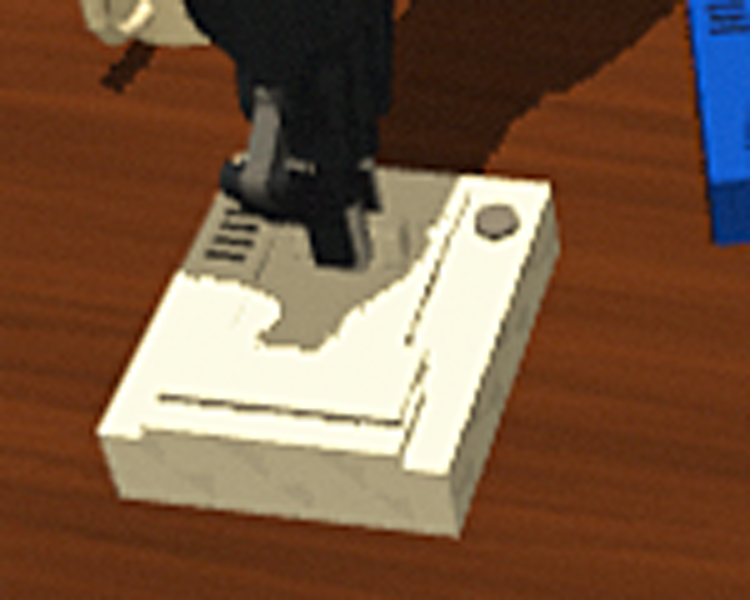

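View pics/p6d.png

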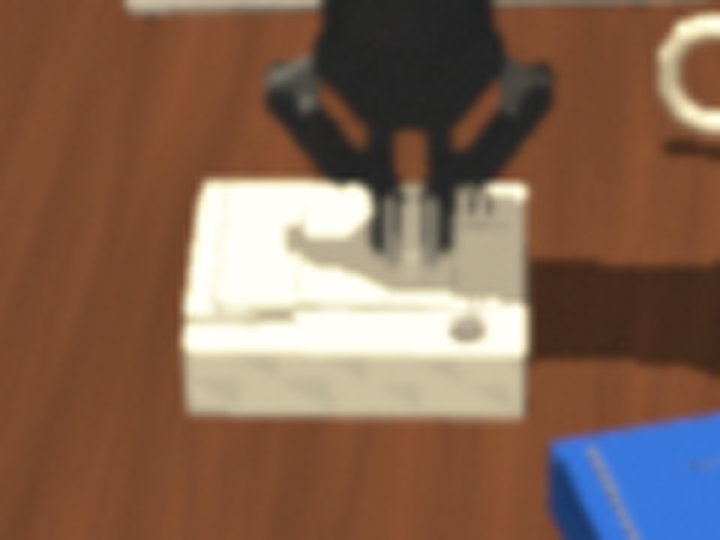

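Run:
```python
from h import *
robot.move_straight(P(.0022,-.0002,.0404),velocity=.02); show()
robot.wait(.5); show()
robot.sign_off()
```

```text
t27.79 dx 0.02 dy -0.20 z 41.52 mm | F x -9.2 y 0.7 z 17.2 | w 10.1 jaw 2.61
t28.29 dx 0.06 dy -0.17 z 41.54 mm | F x -9.0 y 0.3 z 17.9 | w 10.6 jaw 2.61
the job is handed in; nothing more can be done
```

The job is handed in at 28.3 s of the 54 s allowed. No failure was reported, but `sign_off` gives no verdict. The right cell lies in the bay and the cover is tucked under the flap to the stop. The arm still holds the cover pressed flat.

**Cell:** I took the long cell of middle thickness from the pocket at the tray's +x end and released it just inside the bay. A scene picture taken before the cover went on shows it lying in the bay. I estimate it dropped about 9 mm.

**Cover:** I slid it in slightly above the deck, and it came up against the stop within 0.2 mm of the expected seat. It then pressed down until the height stopped changing, at 41.5 mm, which matches lying flat on the deck.

**Last readings:**

| Check | Value |
|---|---|
| Offset from seat, along x | +0.06 mm |
| Offset from seat, along y | -0.2 mm |
| Push down | about 18 N |
| Push against the stop | about 9 N |

In the pictures the flap looks unraised; its angle could not be read directly.

**What did not go as planned:**
- When I opened the fingers at the bay, they seem to have pushed against the spring pad and moved the arm about 5 mm sideways (about 5.5 N). The cell still settled in the bay.
- The first slide stopped at once on what looked like a false force trigger. The second try dragged on the deck at about 7 N, so I raised the cover about 1 mm and slid it again.
- In the wrist pictures the flap edge measured about 2 mm short of its stated position, which disagrees with the stop contact.

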